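# Load the marking-powder bottles into the feed lane

## Robot

A 6-joint arm with a two-finger parallel gripper is mounted at the origin on a cart in front of the work surface, level with it; the furniture and walls round the work are solid. World frame = base frame: x ahead of the robot, y to its left, z up, the work surface at z = 0. Lengths are in mm, angles in rad, forces in N, time in s.
With the tool pointing down it reaches from about 350 to 875 mm from the base axis. Payload 4.2 kg.
Tool frame: the origin (TCP) lies at the very end of the fingers, on their centre line; the grasp point (between the pads) lies 19 mm behind it; z points along the fingers, y is the line along which they close (so a half turn about z gives the same grasp; the last joint's range is limited). The gripper opens to 85 mm and grips with 20 to 120 N. Pads are 22 mm wide; open, the fingers measure 114 mm over their backs; the gripper's body (76 mm by 85 mm) begins 54 mm behind the grasp point. The pads swing forward as they close: fully open they stand 13 mm farther back than shut.
Start: joints at [1.573, 0.385, 0.008, 0, -1.194, -0.259], TCP at [158.71, 604.492, 231.312] pointing down, gripper open.
Joint ranges: [-3.14, 3.14], [-1.21, 2.06], [-1.07, 1.41], [-3.16, 2.05], [-2.99, -0.16], [-3.1, 3.1]. Speed limits (rad/s): [2.79, 2.79, 3.14, 3.14, 3.14, 3.14].

## Interface

Orientations are given as a 3x3 rotation matrix whose columns are the frame's x, y, z axes.
In Python, from workcell import r gives the robot as it stands.
- The arm moves only by the shell command python3 -m jog 'ROWS'. ROWS is a JSON list of rows, 1 to 8 of them, each of 7 numbers: dx, dy, dz in mm, then a rotation vector rx, ry, rz in rad, then the finger opening in mm; each row shifts and turns the commanded pose from where the row before left it, along the tool's axes as they then stand; what a row does not reach is not made up. A row lasts 1/12 s, in which the tool goes at most 41.7 mm and 0.125 rad, less where a joint would pass 70% of its speed; a pose out of reach is approached as far as the arm can. The fingers move at their own pace and stop on an object; the grip force is fixed at half the most. Time passes only in rows, so rows that do not move let the fingers close. It prints the time, the measured TCP pose, the force, the opening and the grip force at its end.
- r.state(): the state, without advancing time (a new reading comes with each control period).
- r.grab_frame(name): name is "side" or "top" or "wrist"; returns the picture (420x560x3 uint8, red, green, blue); there is no depth.
- r.calibration(name): a dict with "mtx" (3x3 intrinsics, pixels), "k1" (the pictures are not rectified: a ray, as slopes to the right and down, at radius r is drawn at 1 + k1 r^2 times it, then the intrinsics apply), "R" (3x3) and "t" (3): a world point X has camera coordinates R X + t. Camera axes: x right, y down, z forward; pixel columns grow to the right and rows downward; lengths in mm; the calibration is good to about 2 mm. A picture is of the moment at which its call begins: read the wrist's pose just before it. calibration takes no time and is no camera call; for the wrist camera it gives the pose at the moment of the call.
- r.close_job(): hands the job in; it is judged then, once.
The state is a dict: "time": time; "qpos": joint angles; "joint_velocities": joint speeds; "joint_efforts": joint torques, N m; "ee_pos": TCP position; "tool_rot": TCP orientation; "contact_force": force on the tool from outside, world axes, zero at the start; "wrist_torque": the same for the moment, N m; "gripper_width": finger opening in mm; "grip_force": force on a finger pad.
Only numpy, scipy, OpenCV 4.12 (cv2) and the standard library are available. Lean on these libraries where they do the work, as an engineer would, in place of code of your own. Each camera call takes 0.05 s, during which the arm holds its last target. There are 200 camera calls.

## Task

Load the three black bottles of marking powder, standing upright, in single file into the covered feed lane: the tall one with the yellow label in first, then the blue-labelled one, then the short one, and push the file in under the clear cover until it is closed up against the back stop. Do not tip a bottle over, and leave the other things on the desk and the reel on the cover where they are.

Things in the scene. Friction and masses are not known exactly. Their poses are not given: they have to be found in the camera images.
- tall_bottle: Closed, rigid black screw-top bottle of marking powder, standing upright; origin at the centre of its underside, z up along it. Yellow label, 90 mm tall: body 48 mm in diameter up to 72 mm, cap 38 mm in diameter above. About 0.12 kg. Its start is swapped at random among four places in front of the printer.
- blue_bottle: Closed, rigid black screw-top bottle of marking powder, standing upright; origin at the centre of its underside, z up along it. Blue label, 85 mm tall: body 48 mm in diameter up to 68 mm, cap 38 mm in diameter above. About 0.11 kg. Its start is swapped at random among four places in front of the printer.
- short_bottle: Closed, rigid black screw-top bottle of marking powder, standing upright; origin at the centre of its underside, z up along it. Yellow label, 70 mm tall: body 44 mm in diameter up to 56 mm, cap 34 mm in diameter above. About 0.09 kg. Its start is swapped at random among four places in front of the printer.
- lane: Feed lane fixed to the desk, left of the middle, mouth to the right and towards the robot; place and yaw vary. Two blue guide rails, 25 mm high, 3 mm thick, 54 mm apart inside, stand on the desk, which is the lane's floor; feet reach to y = +-0.043. Origin: on the desk, midway between the rails, under the cover's front edge; x runs along the lane inwards, away from the mouth, y left, z up.
- lane_mouth (a point): On the desk, midway between the near ends of the straight rails, at x = -0.055 in the lane's frame. Nearer the robot the rails flare, to about 80 mm apart at x = -0.080. From here to x = 0 the lane is open above.
- lane_cover (a point): Middle of the front edge of the flat clear cover, on its underside: 110 mm above the desk. The cover is 4 mm thick, 68 mm wide, covers x = 0 to 0.152, has 11 mm lips along its sides and stands on four 12 mm posts just outside the rails, at x = 0.008 and 0.144. It is in the way of a gripper that points straight down.
- lane_stop (a point): On the near face of the back stop (aluminium plate 80 mm high, at x = 0.147 in the lane's frame), midway between the rails, 24 mm above the desk. Closed up against it, the three bottles fill x = 0.007 to 0.147, so the last one ends wholly under the cover: lean the tool back, out of the lane, to push it there.
- printer: Black desktop printer, fixed, at the back of the desk: 464 mm wide, 185 mm high. Origin under its middle; its flat front face lies at x = -0.19 in its own frame and spans y = +-0.232; x points away from the robot. Bystander.
- white_bottle: White squeeze bottle, 68 mm in diameter, 197 mm tall, upright and loose; origin at the centre of its underside. Bystander. Its start is swapped at random among four places in front of the printer.
- tape_measure: Yellow and black tape measure, 66 x 78 x 40 mm, loose, between the lane's mouth and the bottles; origin at the centre of its underside. Bystander.
- tape_roll: Roll of printed white packing tape lying flat, 110 mm in diameter, 48 mm high, loose, left of the lane; origin at the centre of its underside. Bystander.
- chalk_reel: Teal and black string-line reel lying on the lane's cover, near its back: 60 mm in diameter, 26 mm high, loose; origin at the centre of its underside. Bystander.
Things that resemble listed ones, but are neither listed nor needed, are in the scene too. Leave any turquoise look-alike of the short_bottle alone.

How it is judged:
By the outcome, as a careful person would: the job done as asked, in the order asked, and still so for the second after the job is handed in, with the robot touching nothing.
It also fails if it takes over 69 s, if anything falls off the work surface, if the arm or the gripper's body presses on something with over 40 N, if the wrist force passes 120 N, or if a joint passes its speed limit or range.

## Working session

There is one attempt and no reset: what is moved stays moved. The work goes in short steps, Python scripts to look and compute and a shell command to move; the robot and the scene stay as the last step left them, time stands still between calls to the robot, and variables do not carry over. Pictures are saved under pics/ and viewed, at most 10 in all, crops included, and the job is handed in when it is done.

```bash
mkdir -p pics; ls; cat > h.py <<'E'
import numpy as np, cv2
from workcell import r
def ray(c,u,v):
    K=np.array(c["mtx"]);R=np.array(c["R"]);t=np.array(c["t"])
    p=np.array([(u-K[0,2])/K[0,0],(v-K[1,2])/K[1,1]]);q=p.copy()
    for _ in range(20): q=p/(1+c["k1"]*(q@q))
    d=R.T@np.array([q[0],q[1],1]);return -R.T@t,d/np.linalg.norm(d)
def onz(c,u,v,z):
    o,d=ray(c,u,v);return o+d*(z-o[2])/d[2]
def tri(rays):
    A=np.zeros((3,3));b=np.zeros(3)
    for o,d in rays:
        P=np.eye(3)-np.outer(d,d);A+=P;b+=P@o
    x=np.linalg.solve(A,b);return x,[np.linalg.norm(np.cross(x-o,d)) for o,d in rays]
def proj(c,X):
    K=np.array(c["mtx"]);x=np.array(c["R"])@X+np.array(c["t"]);q=x[:2]/x[2];q=q*(1+c["k1"]*(q@q))
    return K[:2,:2]@q+K[:2,2]
E
python3 - <<'E'
from h import *
np.set_printoptions(precision=3,suppress=True)
for n in ("side","top","wrist"):
    c=r.calibration(n);f=r.grab_frame(n);cv2.imwrite(f"pics/{n}0.png",f[:,:,::-1])
    print(n,np.array(c["mtx"]).tolist(),c["k1"],-np.array(c["R"]).T@c["t"])
s=r.state();print(s["ee_pos"],np.array(s["tool_rot"]),s["time"])
E
```

```text
pics
side [[383.85693611808614, 0.0, 275.00658083035995], [0.0, 383.85693611808614, 209.27775707908515], [0.0, 0.0, 1.0]] -0.07593512577048045 [ 378.867 -552.477  981.891]
top [[488.01816586088495, 0.0, 276.58469845063473], [0.0, 488.01816586088495, 216.4795939159875], [0.0, 0.0, 1.0]] -0.009029610564461445 [ 363.284  139.521 1415.133]
wrist [[338.6241573776803, 0.0, 278.8401588437275], [0.0, 338.6241573776803, 206.9421622307754], [0.0, 0.0, 1.0]] -0.008523395565372464 [238.328 583.276 373.217]
[158.596 604.107 230.493] [[ 0.967 -0.254 -0.   ]
 [-0.254 -0.967 -0.002]
 [ 0.     0.002 -1.   ]] 0.15
```

View pics/top0.png

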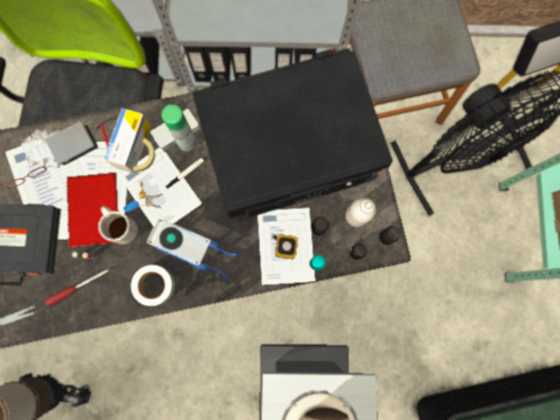

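View pics/side0.png

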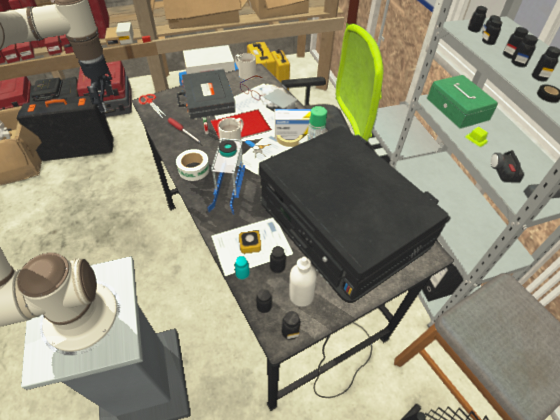

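Top view: black bottles at about (320,226), (359,251) and (389,235), white bottle at (360,211), lane around (180,243) with its mouth near (230,260). Side view: black bottles at (278,259), (264,300) and (291,324). I'll enlarge both to get detail.

```bash
python3 - <<'E'
import cv2,numpy as np
t=cv2.imread("pics/top0.png");s=cv2.imread("pics/side0.png")
f=lambda im,x,y:cv2.resize(im[y:y+75,x:x+100],(400,300),interpolation=cv2.INTER_CUBIC)
a=np.vstack([np.hstack([f(t,142,208),f(t,305,195)]),np.hstack([f(s,180,135),f(s,235,245)])])
a=np.clip(a.astype(float)*1.6,0,255).astype(np.uint8)
cv2.imwrite("pics/crop1.png",a)
E
```

```text
(no output)
```

View pics/crop1.png

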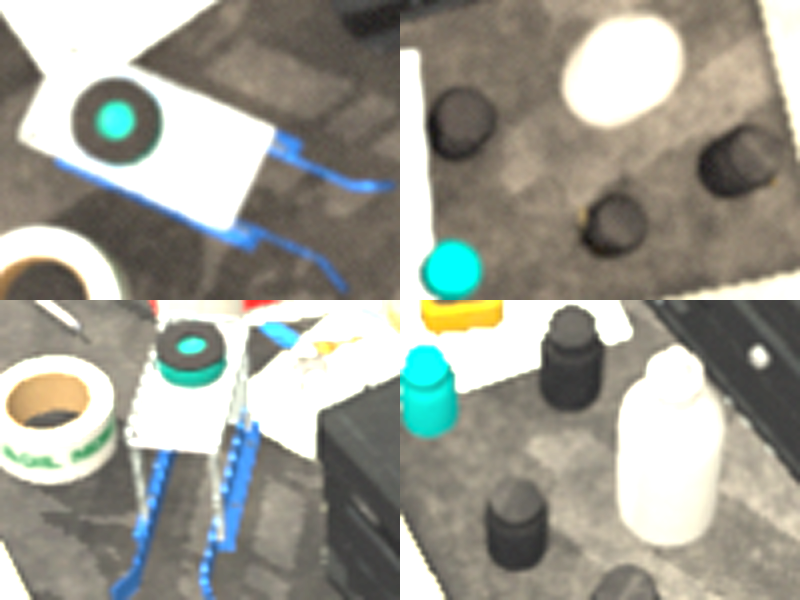

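View pics/wrist0.png

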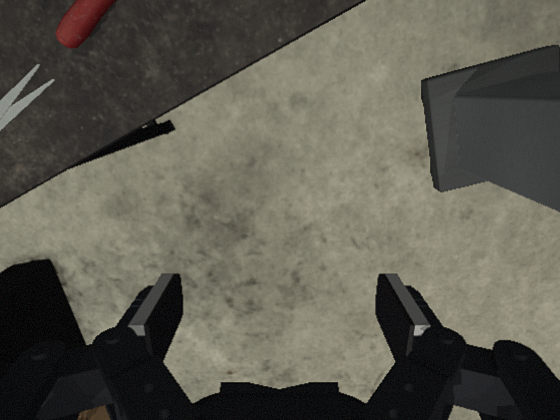

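Crops: in the top view the cap centres are near (321.8,223.2), (359.5,249.5) and (393.8,233), and the cover's front corners are near (210.8,240) and (200,265.5). In the side view the cap tops are near (278.5,249.5), (264.3,294.3) and (291.5,315), and the cover corners are near (212.5,171) and (234.5,173). The start wrist view shows only floor.

```bash
python3 - <<'E'
from h import *
np.set_printoptions(precision=1,suppress=True)
T=r.calibration("top");S=r.calibration("side")
P={"A":((321.8,223.2),(278.5,249.5)),"B":((359.5,249.5),(264.3,294.3)),"C":((393.8,233),(291.5,315)),
"covFarPr":((210.8,240),(234.5,173)),"covRobot":((200,265.5),(212.5,171.3)),"flareR":((142+342/4,208+289/4),(180+117/4,135+297/4)),"flareL":((142+392/4,208+185/4),(180+208/4,135+297/4))}
for k,(a,b) in P.items():
    x,e=tri([ray(T,*a),ray(S,*b)]);print(k,x,np.array(e))
# blue rails points at z=25 from top
im=cv2.imread("pics/top0.png");h=cv2.cvtColor(im,cv2.COLOR_BGR2HSV)
m=cv2.inRange(h,(100,120,60),(125,255,255));m[:,:145]=0;m[:208]=0;m[290:]=0;m[:,245:]=0
pts=[onz(T,u,v,25)[:2] for v,u in np.argwhere(m)]
pts=np.array(pts);print(len(pts));
n,l=cv2.connectedComponents(m)
for i in range(1,n):
    q=np.array([onz(T,u,v,20)[:2] for v,u in np.argwhere(l==i)])
    if len(q)>5: print(len(q),q.min(0),q.max(0),cv2.fitLine(q.astype(np.float32),cv2.DIST_HUBER,0,.01,.01).ravel())
# back corners of cover
for uv in [(142+55/4,208+44/4),(142+22/4,208+140/4)]: print("back",onz(T,*uv,114))
for uv in [(360,211)]: print("white",onz(T,*uv,150))
print("tape",onz(T,287,246,40),"roll",onz(T,152,286,48),"turq",onz(T,318,262,70))
E
```

```text
A [564.9   2.1  89.7] [2.4 2.4]
B [ 495.3 -105.4   63.3] [1.2 1.2]
C [ 539.2 -193.9   97.1] [1.8 1.8]
covFarPr [510.5 302.5 112. ] [1.6 1.6]
covRobot [443.4 328.8 112.3] [3. 3.]
flareR [408.8 263.7   9.6] [3.1 3.1]
flareL [480.3 228.8  27.5] [1.3 1.3]
189
85 [477.  232.2] [516.5 315.9] [  0.4   0.9 490.9 279.3]
6 [488.3 458.1] [493.9 469.8] [  0.4   0.9 491.6 464.5]
9 [477.2 431.9] [485.6 452.3] [  0.4   0.9 481.3 441.3]
6 [452.4 376.6] [458.  388.3] [  0.4   0.9 455.7 382.9]
54 [436.  316.5] [450.3 370.8] [  0.1   1.  443.8 340. ]
8 [431.  290.6] [436.6 304.9] [  0.4   0.9 434.1 297.4]
16 [408.8 264.3] [428.3 282. ] [  0.8   0.7 418.2 272.6]
back [563.3 452.4 114. ]
back [498.1 471.  114. ]
white [587.5 -92.3 150. ]
tape [503.2  95.8  40. ] roll [385.7 468.7  48. ] turq [457.2  10.9  70. ]
```

```bash
cat >> h.py <<'E'
np.set_printoptions(precision=3,suppress=True)
def to(p,yaw_deg=None):
    s=r.state();R=np.array(s["tool_rot"]);d=R.T@(np.array(p)-s["ee_pos"]);print("t%.2f"%s["time"],"tcp",np.array(s["ee_pos"]).round(1),"tool delta",d.round(1),"w",s["gripper_width"])
    print(" yaw",np.degrees(np.arctan2(R[1,0],R[0,0])).round(2),"zax",R[:,2],"q",np.array(s["qpos"]).round(2))
    if yaw_deg is not None:
        y=np.radians(yaw_deg);T=np.array([[np.cos(y),np.sin(y),0],[np.sin(y),-np.cos(y),0],[0,0,-1]])
        print(" rotvec",cv2.Rodrigues(R.T@T)[0].ravel().round(3))
E
R='[0,0,0,0,0,0.1195,85]'
python3 -m jog '[[0,0,0,0,0,0.12,85],[0,0,0,0,0,0.12,85],[0,0,0,0,0,0.12,85],[0,0,0,0,0,0.12,85],[0,0,0,0,0,0.12,85],[0,0,0,0,0,0.12,85],[0,0,0,0,0,0.12,85],[0,0,0,0,0,0.12,85]]'
python3 -m jog '[[0,0,0,0,0,0.12,85],[0,0,0,0,0,0.12,85],[0,0,0,0,0,0.114,85],[25,-5,0,0,0,0,85],[30,-10,0,0,0,0,85],[30,-15,0,0,0,0,85],[30,-15,0,0,0,0,85],[30,-15,0,0,0,0,85]]'
python3 -c "
from h import *
to([539,-194,200],-90)
T=r.calibration('top')
for uv in [(232,213),(388,160)]: print(onz(T,*uv,185))"
```

```text
time: 0.82
ee_pos: [158.7, 604.2, 230.8]
tool_rot: [[0.341, -0.94, -0.0], [-0.94, -0.341, -0.001], [0.001, 0.001, -1.0]]
contact_force: [0.2, -0.5, 0.4]
gripper_width: 85.0
grip_force: 0.0
time: 1.48
ee_pos: [218.9, 457.8, 231.0]
tool_rot: [[0.001, -1.0, -0.0], [-1.0, -0.001, -0.001], [0.001, 0.0, -1.0]]
contact_force: [0.5, 0.2, 0.3]
gripper_width: 85.2
grip_force: 0.0
t1.48 tcp [218.9 457.8 231. ] tool delta [ 652.  -319.6   31.3] w 85.24484861016805
 yaw -89.96 zax [-0.    -0.001 -1.   ] q [ 1.44  0.19 -0.27 -0.   -1.11 -1.44]
 rotvec [ 0.    -0.001  0.001]
[570.933 241.839 185.   ]
[ 717.739 -161.091  185.   ]
```

```bash

python3 -m jog '[[32,-16,0,0,0,0,85],[32,-16,0,0,0,0,85],[32,-16,0,0,0,0,85],[32,-16,0,0,0,0,85],[32,-16,0,0,0,0,85],[32,-16,0,0,0,0,85],[32,-16,0,0,0,0,85],[32,-16,0,0,0,0,85]]' | head -2
python3 -m jog '[[32,-16,0,0,0,0,75],[32,-16,0,0,0,0,75],[32,-16,0,0,0,0,75],[32,-16,0,0,0,0,75],[32,-16,0,0,0,0,75],[32,-16,0,0,0,0,75],[32,-16,0,0,0,0,75],[32,-16,0,0,0,0,75]]' | head -2
python3 -m jog '[[32,-16,0,0,0,0,70],[28,-14,0,0,0,0,70],[22,-10,0,0,0,0,70],[0,0,0,0,0,0,70]]' | head -2
python3 -c "
from h import *
to([539,-194,200],-90)
c=r.calibration('wrist');f=r.grab_frame('wrist');cv2.imwrite('pics/w1.png',f[:,:,::-1])
print(c['R'],c['t'])
import pickle;pickle.dump(c,open('w1.pkl','wb'))"
```

```text
time: 2.15
ee_pos: [346.9, 201.7, 231.4]
time: 2.82
ee_pos: [475.0, -54.4, 231.3]
time: 3.15
ee_pos: [515.9, -137.7, 230.4]
t3.15 tcp [ 515.9 -137.7  230.4] tool delta [ 56.1 -23.4  30.4] w 70.06929354636206
 yaw -90.25 zax [-0.001 -0.001 -1.   ] q [ 0.04  0.23 -0.22  0.   -1.12 -0.05]
 rotvec [ 0.001 -0.001 -0.004]
[[-1.     0.005  0.   ]
 [ 0.005  0.947  0.322]
 [ 0.001  0.322 -0.947]] [516.093  86.19  423.795]
```

View pics/w1.png

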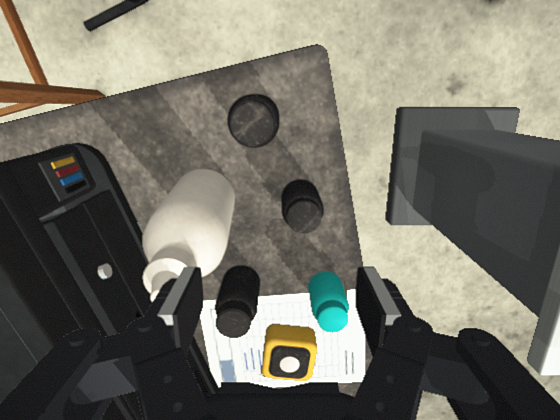

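Wrist view: the cap of C is near (254,121), B near (302,214) and A near (236,321), with the tape measure at (290,350) and the turquoise decoy at (330,310). I'll triangulate all three against the top and side views.

```bash
python3 -c "
from h import *
import pickle
c=pickle.load(open('w1.pkl','rb'));T=r.calibration('top');S=r.calibration('side')
P={'A':((321.8,223.2),(278.5,249.5),(236,321)),'B':((359.5,249.5),(264.3,294.3),(303,215)),'C':((393.8,233),(291.5,315),(254,121))}
for k,(a,b,w) in P.items():
    x,e=tri([ray(T,*a),ray(S,*b),ray(c,*w)]);print(k,x,np.array(e), onz(c,*w,{'A':85,'B':70,'C':90}[k]))
im=cv2.imread('pics/w1.png')
m=cv2.inRange(im.max(2),0,62)
for b in [(225,90,285,150),(275,175,330,235)]:
  s=m[b[1]:b[3],b[0]:b[2]];n,l,st,ce=cv2.connectedComponentsWithStats(s);i=1+st[1:,4].argmax();print(st[i],ce[i]+b[:2])
to([539,-194,200],-90)
"
```

```text
A [563.543   1.942  85.914] [0.485 4.805 4.376] [559.689  -0.181  85.   ]
B [ 494.148 -105.983   64.056] [0.804 2.175 2.227] [ 492.568 -109.111   70.   ]
C [ 537.639 -195.659   97.775] [2.085 3.351 4.113] [ 535.415 -198.111   90.   ]
[  3   4  51  54 825] [256.931 114.606]
[   6    4   42   50 1216] [299.03  199.419]
t3.20 tcp [ 514.9 -136.2  230.3] tool delta [ 57.7 -24.4  30.3] w 69.54580251521855
 yaw -90.21 zax [-0.002  0.    -1.   ] q [ 0.05  0.23 -0.22 -0.   -1.12 -0.05]
 rotvec [ 0.002  0.    -0.004]
```

```bash

python3 -m jog '[[20,-8,20,0,0,0,75],[20,-8,20,0,0,0,75],[20,-7,10,0,0,0,75],[0,0,25,0,0,0,75],[0,0,25,0,0,0,75],[0,0,25,0,0,0,75],[0,0,15,0,0,0,75],[0,0,0,0,0,0,75]]' | head -4
python3 -c "
from h import *
c=r.calibration('wrist');f=r.grab_frame('wrist');cv2.imwrite('pics/w2.png',f[:,:,::-1])
print(proj(c,np.array([537,-196,90])))
to([537,-196,34],-90)"
```

```text
time: 3.87
ee_pos: [534.7, -193.0, 87.6]
tool_rot: [[0.0, -1.0, -0.008], [-1.0, -0.0, 0.002], [-0.002, 0.008, -1.0]]
contact_force: [-0.5, 0.6, -0.9]
[273.094 271.487]
t3.92 tcp [ 536.3 -193.4   89.9] tool delta [ 2.6 -1.  55.9] w 75.36838860621239
 yaw -89.94 zax [-0.004  0.    -1.   ] q [-0.06  0.43 -0.31 -0.   -0.83  0.06]
 rotvec [0.004 0.    0.001]
```

View pics/w2.png

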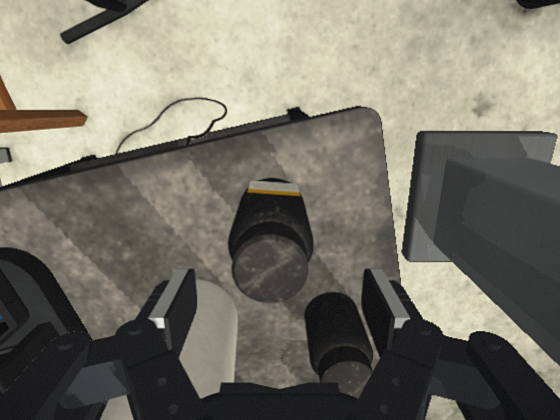

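C carries a yellow label. Its cap centre is at (270,267) against a predicted (273,271), so it is about 1–2 mm off and between the fingers. Descending to grip.

```bash

python3 -m jog '[[2,0,18,0,0,0,75],[2,0,18,0,0,0,75],[0,0,18,0,0,0,75],[0,0,2,0,0,0,75],[0,0,0,0,0,0,40],[0,0,0,0,0,0,40],[0,0,0,0,0,0,40],[0,0,0,0,0,0,40]]' 
python3 -m jog '[[0,0,0,0,0,0,40],[0,0,0,0,0,0,40],[0,0,-20,0,0,0,40],[0,0,-30,0,0,0,40],[0,0,-30,0,0,0,40],[0,0,-30,0,0,0,40]]' 
python3 -c "
from h import *
to([419,163,140],-110.8)"
```

```text
time: 4.58
ee_pos: [539.2, -198.6, 37.6]
tool_rot: [[0.001, -1.0, 0.004], [-1.0, -0.001, -0.001], [0.001, -0.004, -1.0]]
contact_force: [-0.4, 1.6, 4.7]
gripper_width: 44.8
grip_force: 61.8
time: 5.08
ee_pos: [537.4, -198.4, 146.9]
tool_rot: [[-0.0, -1.0, 0.0], [-1.0, 0.0, 0.0], [-0.0, -0.0, -1.0]]
contact_force: [0.1, 0.7, -1.1]
gripper_width: 44.9
grip_force: 61.5
t5.08 tcp [ 537.4 -198.4  146.9] tool delta [-361.4  118.4    7. ] w 44.9000604716139
 yaw -90.0 zax [ 0.  0. -1.] q [-0.07  0.37 -0.24 -0.   -0.96  0.07]
 rotvec [0.    0.    0.363]
```

```bash

python3 -m jog '[[-15,25,0,0,0,0,40],[-20,30,0,0,0,0,40],[-28,20,0,0,0,0,40],[-32,10,-5,0,0,0,40],[-32,8,-10,0,0,0,40],[-32,8,-10,0,0,0,40],[-32,8,-10,0,0,0,40],[-32,8,-10,0,0,0,40]]' | head -2
python3 -m jog '[[-32,8,0,0,0,0,40],[-32,0,0,0,0,0,40],[-32,0,0,0,0,0,40],[-20,0,0,0,0,0.12,40],[-10,0,0,0,0,0.12,40],[0,0,0,0,0,0.12,40],[0,0,0,0,0,0,40]]' | head -2
python3 -c "
from h import *
to([413,147,140],-110.8)
c=r.calibration('wrist');f=r.grab_frame('wrist');cv2.imwrite('pics/w3.png',f[:,:,::-1])
import pickle;pickle.dump(c,open('w3.pkl','wb'))
"
```

```text
time: 5.75
ee_pos: [419.8, 25.8, 191.3]
time: 6.33
ee_pos: [413.6, 151.1, 190.6]
t6.33 tcp [413.6 151.1 190.6] tool delta [ 4.1 -0.9 50.6] w 45.14127847132612
 yaw -110.66 zax [ 0.     0.001 -1.   ] q [ 0.72  0.11 -0.48 -0.   -0.98 -1.08]
 rotvec [-0.     0.001  0.002]
```

View pics/w3.png

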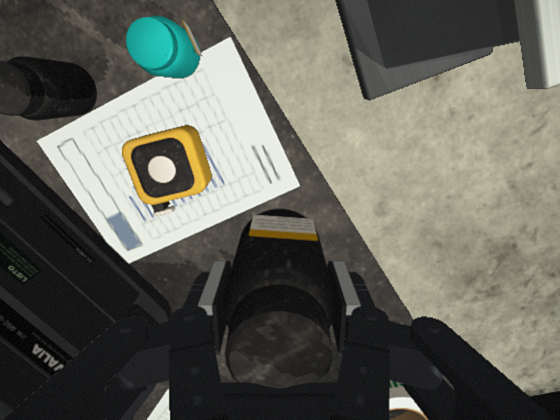

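The wrist camera faces away from the lane at this yaw: the view shows the tape measure at (165,165) and the held bottle. A half turn gives the same grasp with the camera over the lane, so I'll turn.

```bash

python3 -m jog '[[0,0,0,0,0,-0.125,40],[0,0,0,0,0,-0.125,40],[0,0,0,0,0,-0.125,40],[0,0,0,0,0,-0.125,40],[0,0,0,0,0,-0.125,40],[0,0,0,0,0,-0.125,40],[0,0,0,0,0,-0.125,40],[0,0,0,0,0,-0.125,40]]' | head -2
python3 -m jog '[[0,0,0,0,0,-0.125,40],[0,0,0,0,0,-0.125,40],[0,0,0,0,0,-0.125,40],[0,0,0,0,0,-0.125,40],[0,0,0,0,0,-0.125,40],[0,0,0,0,0,-0.125,40],[0,0,0,0,0,-0.125,40],[0,0,0,0,0,-0.125,40]]' | head -2
python3 -m jog '[[0,0,0,0,0,-0.125,40],[0,0,0,0,0,-0.125,40],[0,0,0,0,0,-0.125,40],[0,0,0,0,0,-0.125,40],[0,0,0,0,0,-0.125,40],[0,0,0,0,0,-0.125,40],[0,0,0,0,0,-0.125,40],[0,0,0,0,0,-0.125,40]]' | head -2
python3 -m jog '[[0,0,0,0,0,-0.12,40],[0,0,0,0,0,-0.02,40],[0,0,0,0,0,0,40]]' | head -2
python3 -c "
from h import *
to([413,147,140],69.2)
c=r.calibration('wrist');f=r.grab_frame('wrist');cv2.imwrite('pics/w4.png',f[:,:,::-1])
import pickle;pickle.dump(c,open('w4.pkl','wb'))
"
```

```text
time: 7.05
ee_pos: [413.7, 149.8, 190.5]
time: 7.72
ee_pos: [413.8, 149.7, 190.6]
time: 8.38
ee_pos: [413.8, 149.8, 190.5]
time: 8.63
ee_pos: [413.8, 150.0, 190.5]
t8.63 tcp [413.8 150.  190.5] tool delta [-3.1  0.3 50.5] w 44.95353522341857
 yaw 69.23 zax [ 0.  0. -1.] q [ 0.72  0.11 -0.48 -0.   -0.98  2.06]
 rotvec [ 0.    -0.     0.001]
```

View pics/w4.png

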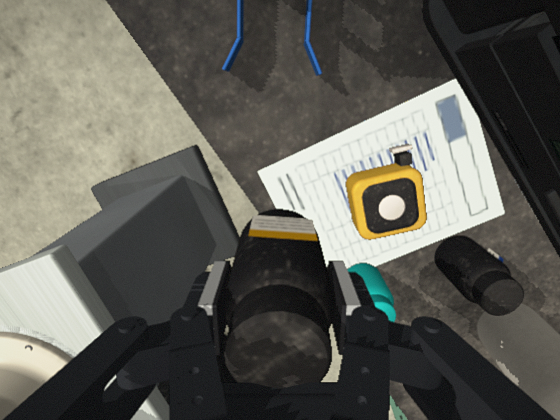

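Rails are seen at the top of the image, nearly parallel to the tool's x: left (240,0–38) flaring to (226,70), right (309,0–42) flaring to (319,74). Move in and fit them.

```bash

python3 -m jog '[[20,0,0,0,0,0,40],[20,0,0,0,0,0,40],[20,0,0,0,0,0,40],[0,0,0,0,0,0,40]]' | head -2
cat > lane.py <<'E'
from h import *
to([413,147,140],69.2)
c=r.calibration('wrist');f=r.grab_frame('wrist');im=f[:,:,::-1].copy();cv2.imwrite('pics/w5.png',im)
h=cv2.cvtColor(im,cv2.COLOR_BGR2HSV);m=cv2.inRange(h,(102,130,50),(122,255,255));m[200:]=0
n,l,st,ce=cv2.connectedComponentsWithStats(m)
for i in range(1,n):
    if st[i,4]<60: continue
    print(st[i])
    # per row extremes -> points at z=25 (top) 
    L=l==i
    for v in range(st[i,1],st[i,1]+st[i,3],8):
        us=np.flatnonzero(L[v]);
        if len(us): print(v,us.min(),us.max(),onz(c,us.min(),v,25)[:2],onz(c,us.max(),v,25)[:2])
E
python3 lane.py
```

```text
time: 9.02
ee_pos: [436.8, 209.1, 190.5]
t9.02 tcp [436.8 209.1 190.5] tool delta [-66.6  -0.4  50.4] w 44.96557712472134
 yaw 69.31 zax [ 0.002  0.001 -1.   ] q [ 0.78  0.18 -0.39  0.   -1.    2.  ]
 rotvec [ 0.001 -0.002  0.002]
[225  34  20 112 768]
34 239 243 [451.527 341.06 ] [454.601 339.896]
42 227 244 [439.923 339.061] [453.075 334.076]
50 227 244 [437.508 333.492] [450.749 328.474]
58 228 244 [435.846 327.552] [448.392 322.797]
66 239 244 [442.056 318.54 ] [446.003 317.044]
74 239 244 [439.607 312.719] [443.581 311.213]
82 239 244 [437.124 306.819] [441.126 305.303]
90 239 244 [434.607 300.837] [438.637 299.31 ]
98 239 243 [432.054 294.772] [435.301 293.541]
106 239 243 [429.465 288.621] [432.735 287.382]
114 239 243 [426.838 282.383] [430.132 281.135]
122 236 240 [421.686 276.998] [425.003 275.741]
130 232 236 [415.623 271.852] [418.964 270.586]
138 228 232 [409.47  266.631] [412.837 265.356]
[302  37  22 113 726]
37 307 310 [503.069 319.185] [505.383 318.313]
45 306 323 [500.311 313.798] [513.512 308.821]
53 306 322 [498.297 308.044] [510.806 303.327]
61 305 322 [495.47  302.511] [508.85  297.463]
69 305 309 [493.397 296.603] [496.566 295.407]
77 304 308 [490.499 290.916] [493.689 289.711]
85 304 308 [488.363 284.847] [491.576 283.634]
93 303 307 [485.39 279.  ] [488.625 277.778]
101 303 307 [483.189 272.762] [486.447 271.532]
109 302 306 [480.137 266.747] [483.419 265.507]
117 302 306 [477.868 260.333] [481.173 259.084]
125 304 308 [477.231 253.198] [480.56 251.94]
133 308 311 [478.261 245.325] [480.777 244.374]
141 311 314 [478.463 237.655] [480.997 236.697]
149 315 316 [479.52  229.549] [480.371 229.228]
```

View pics/w5.png

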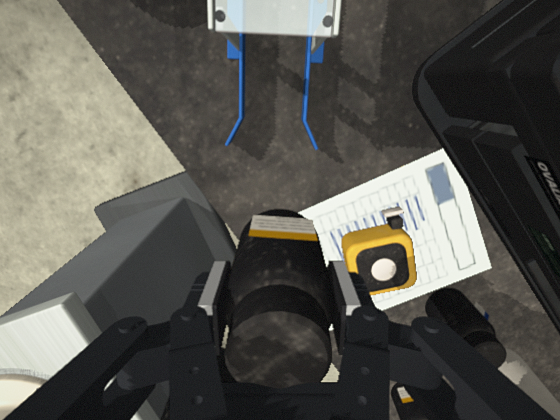

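Rails fitted: yaw about 67°, centre offset about 8 mm from the tool, mouth about 64 mm ahead. The view shows the straight rails at u=241 and 306 for v=40–118 and the cover's front edge at v≈33. I'll align, lower above the rails and check the front of the bottle against the rails.

```bash

python3 -m jog '[[5,-4,15,0,0,0.04,40],[5,-4,25,0,0,0,40],[5,0,25,0,0,0,40],[3,0,25,0,0,0,40],[0,0,20,0,0,0,40],[0,0,0,0,0,0,40]]' | head -2
cat > lane.py <<'E'
from h import *
import sys
def fit(name,vmin=0,vmax=420,mid=None,hi=25):
    s=r.state();c=r.calibration('wrist');f=r.grab_frame('wrist');im=f[:,:,::-1].copy();cv2.imwrite('pics/%s.png'%name,im)
    h=cv2.cvtColor(im,cv2.COLOR_BGR2HSV);m=cv2.inRange(h,(102,130,40),(122,255,255))
    K=c['mtx'];y=np.radians(67);u=np.array([np.cos(y),np.sin(y)]);n=np.array([-u[1],u[0]])
    Z=[]
    for v in range(vmin,vmax,4):
        us=np.flatnonzero(m[v]);L=us[us<274];Rr=us[us>=274]
        if len(L) and len(Rr):
            a=onz(c,L.max(),v,hi)[:2];b=onz(c,Rr.min(),v,hi)[:2];Z.append([v,L.max(),Rr.min(),(a-s['ee_pos'][:2])@u,(b-s['ee_pos'][:2])@u,(a-s['ee_pos'][:2])@n,(b-s['ee_pos'][:2])@n])
    print(np.array(Z).round(1))
to([437,229.7,73],67)
fit(sys.argv[1])
E
python3 lane.py w6
```

```text
time: 9.57
ee_pos: [431.9, 223.4, 76.7]
t9.57 tcp [431.9 223.4  76.7] tool delta [7.8 2.3 3.6] w 45.36158631370942
 yaw 66.87 zax [-0.007 -0.006 -1.   ] q [ 0.81  0.34 -0.52 -0.   -0.72  1.93]
 rotvec [-0.004  0.008 -0.002]
[[ 16.  235.  331.  119.2 119.1  22.6 -26.1]
 [ 20.  235.  331.  117.4 117.2  22.7 -26.2]
 [ 24.  235.  331.  115.6 115.4  22.8 -26.3]
 [ 28.  235.  331.  113.7 113.6  22.8 -26.4]
 [ 32.  235.  331.  111.9 111.7  22.9 -26.5]
 [ 36.  236.  331.  110.  109.9  22.5 -26.6]
 [ 40.  236.  330.  108.2 108.   22.6 -26.1]
 [ 44.  236.  330.  106.3 106.1  22.7 -26.2]
 [ 48.  236.  330.  104.4 104.2  22.7 -26.3]
 [ 52.  236.  330.  102.5 102.3  22.8 -26.4]
 [ 56.  236.  330.  100.5 100.4  22.9 -26.5]
 [ 60.  237.  330.   98.6  98.4  22.5 -26.6]
 [ 64.  237.  329.   96.6  96.5  22.5 -26.1]
 [ 68.  237.  329.   94.7  94.5  22.6 -26.2]
 [ 72.  237.  329.   92.7  92.5  22.7 -26.3]
 [ 76.  237.  329.   90.7  90.5  22.8 -26.4]
 [ 80.  237.  329.   88.7  88.5  22.9 -26.5]
 [ 84.  237.  328.   86.7  86.5  23.  -26. ]
 [ 88.  237.  329.   84.6  84.5  23.1 -26.7]
 [ 92.  238.  328.   
[... 449 characters left out ...]
 61.2  61.1  22.9 -26. ]
 [136.  239.  326.   59.   58.9  23.  -26.1]
 [140.  240.  326.   56.7  56.6  22.5 -26.2]
 [144.  240.  326.   54.5  54.4  22.6 -26.3]
 [148.  239.  326.   52.2  52.1  23.3 -26.4]
 [152.  237.  328.   49.9  49.8  24.5 -27.7]
 [156.  235.  330.   47.6  47.5  25.8 -28.9]
 [160.  233.  332.   45.3  45.2  27.1 -30.2]
 [164.  231.  334.   42.9  42.8  28.3 -31.5]
 [168.  229.  336.   40.6  40.4  29.6 -32.7]
 [172.  227.  338.   38.2  38.1  30.9 -34. ]
 [176.  226.  340.   35.8  35.7  31.6 -35.3]
 [180.  224.  342.   33.4  33.2  32.9 -36.7]
 [184.  222.  344.   30.9  30.8  34.3 -38. ]
 [188.  219.  346.   28.5  28.3  36.2 -39.3]
 [192.  217.  349.   26.   25.9  37.5 -41.3]]
```

View pics/w6.png

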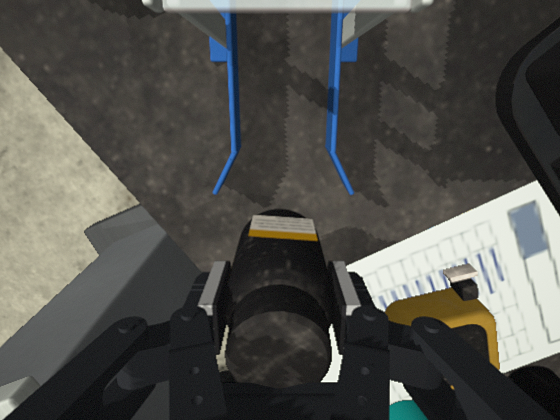

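Lane fixed: yaw 67.0°, inner edges symmetric about a line 1.9 mm off the tool, mouth about 49 mm ahead of the TCP (bottom inner edges v=146, u=239/326). Moving over the open part and lowering.

```bash

python3 -m jog '[[10,2,0,0,0,0,40],[15,0,0,0,0,0,40],[15,0,0,0,0,0,40],[13,0,0,0,0,0,40],[0,0,5,0,0,0,40],[0,0,0,0,0,0,40]]' | head -2
cat > ln.py <<'E'
from h import *
U=np.array([np.cos(np.radians(67)),np.sin(np.radians(67))]);N=np.array([-U[1],U[0]])
def lane():
    s=r.state();p=np.array(s['ee_pos']);R=np.array(s["tool_rot"])
    print("t%.2f lane x %.1f y %.1f z %.1f"%(s["time"],p[:2]@U-478.5,p[:2]@N+312.3,p[2]),"yaw %.2f"%np.degrees(np.arctan2(R[1,0],R[0,0])),"zax",R[:,2],"F",np.array(s["contact_force"]).round(1),"w %.1f"%s["gripper_width"],"q",np.array(s["qpos"]).round(2))
if __name__=="__main__": lane()
E
python3 ln.py
```

```text
time: 10.12
ee_pos: [457.6, 274.9, 76.0]
t10.12 lane x -46.7 y -1.5 z 76.0 yaw 66.99 zax [ 0.001  0.001 -1.   ] F [-0.7 -0.1 -1.5] w 45.0 q [ 0.84  0.4  -0.42 -0.   -0.75  1.9 ]
```

```bash

python3 -m jog '[[-1,-1.5,10,0,0,0,40],[0,0,10,0,0,0,40],[0,0,10,0,0,0,40],[0,0,5,0,0,0,40],[0,0,0,0,0,0,40]]' | tail -3
python3 ln.py
```

```text
contact_force: [0.4, -0.3, -0.6]
gripper_width: 45.1
grip_force: 61.6
t10.53 lane x -49.8 y 0.4 z 38.9 yaw 66.96 zax [-0.002 -0.002 -1.   ] F [ 0.4 -0.3 -0.6] w 45.1 q [ 0.85  0.45 -0.46 -0.   -0.67  1.89]
```

```bash

python3 -m jog '[[0,0,1.2,0,0,0,40],[0,0,0,0,0,0,60],[0,0,0,0,0,0,65],[0,0,0,0,0,0,65],[-2,0,-10,0,0,0,65],[-8,0,-30,0,0,0,65],[-20,0,-30,0,0,0,65],[-25,0,-20,0,0,0,65]]' | tail -3
python3 -c "
from ln import *
lane()
f=r.grab_frame('wrist');cv2.imwrite('pics/w7.png',f[:,:,::-1])
to([564,2,140],80)"
```

```text
contact_force: [0.5, 0.7, 0.1]
gripper_width: 65.3
grip_force: 0.0
t11.20 lane x -102.0 y -0.7 z 132.4 yaw 67.11 zax [ 0.004  0.003 -1.   ] F [0.5 0.7 0.1] w 65.3 q [ 0.81  0.26 -0.46  0.   -0.85  1.93]
t11.25 tcp [433.4 220.9 135.2] tool delta [-150.3  205.9   -5.1] w 64.80602497290343
 yaw 66.97 zax [ 0.005  0.004 -1.   ] q [ 0.81  0.25 -0.47  0.   -0.85  1.93]
 rotvec [ 0.003 -0.005 -0.227]
```

View pics/w7.png

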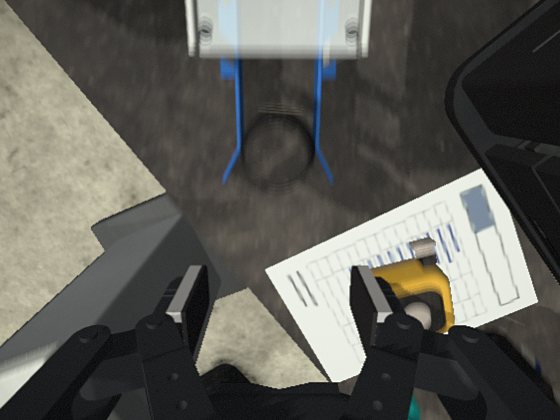

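The tall bottle stands upright between the rails, cap at about (279,148). That was my eleventh viewed picture, one over the limit of 10, so from here I'll use numbers only. Next, the blue bottle.

```bash

python3 -m jog '[[-18,20,0,0,0,0,80],[-22,30,0,0,0,0,80],[-22,30,0,0,0,0,80],[-22,30,0,0,0,0,80],[-22,30,0,0,0,0,80],[-22,30,0,0,0,0,80],[-22,30,0,0,0,0,80],[0,5,0,0,0,-0.11,80]]' | head -2
python3 -m jog '[[0,0,0,0,0,-0.11,80],[0,0,0,0,0,0,80],[0,0,0,0,0,0,80]]' | head -2
cat > cap.py <<'E'
from h import *
import sys
x,y,z,rad=map(float,sys.argv[1:5])
c=r.calibration('wrist');s=r.state();f=r.grab_frame('wrist');g=cv2.cvtColor(f,cv2.COLOR_RGB2GRAY)
cv2.imwrite('pics/cap_%s.png'%sys.argv[5],f[:,:,::-1])
p0=proj(c,np.array([x,y,z]));pr=np.linalg.norm(proj(c,np.array([x+rad,y,z]))-p0)
print("pred",p0,pr)
b=60;x0,y0=int(p0[0])-b,int(p0[1])-b;w=cv2.resize(g[max(y0,0):y0+2*b,x0:x0+2*b],None,fx=3,fy=3,interpolation=cv2.INTER_CUBIC)
w=cv2.createCLAHE(3,(4,4)).apply(w)
C=cv2.HoughCircles(w,cv2.HOUGH_GRADIENT,1.5,10,param1=80,param2=15,minRadius=int(pr*3*.88),maxRadius=int(pr*3*1.12))
if C is not None:
    for a in C[0][:4]:
        u,v=x0+a[0]/3,max(y0,0)+a[1]/3;print(round(u,1),round(v,1),round(a[2]/3,1),onz(c,u,v,z))
h=cv2.cvtColor(f,cv2.COLOR_RGB2HSV);bl=cv2.inRange(h,(100,110,40),(128,255,255));ye=cv2.inRange(h,(15,120,80),(35,255,255))
for n,m in(("blue",bl),("yel",ye)):
    m=m[max(y0-40,0):y0+2*b,x0:x0+2*b];print(n,int((m>0).sum()))
to([x,y,36],None)
E
python3 cap.py 562.5 0.5 85 19 A1
```

```text
time: 11.92
ee_pos: [565.9, 0.6, 129.8]
time: 12.17
ee_pos: [563.8, 4.8, 129.6]
pred [278.711 244.115] 31.37174310651895
279.8 235.2 30.8 [564.192   6.134  85.   ]
279.2 221.2 34.7 [565.554  15.057  85.   ]
279.2 241.2 30.8 [563.171   2.31   85.   ]
281.8 244.2 34.7 [564.297   0.072  85.   ]
blue 5
yel 0
t12.22 tcp [563.7   5.1 129.6] tool delta [-4.8 -0.4 93.6] w 80.0995278892129
 yaw 79.46 zax [ 0.  0. -1.] q [ 0.3   0.38 -0.28 -0.   -0.91  2.66]
```

```bash

python3 -m jog '[[-2.5,0,20,0,0,0,80],[0,0,25,0,0,0,80],[0,0,25,0,0,0,80],[0,0,18,0,0,0,80],[0,0,5,0,0,0,80],[0,0,0,0,0,0,40],[0,0,0,0,0,0,40],[0,0,0,0,0,0,40]]' | head -2
python3 -m jog '[[0,0,0,0,0,0,40],[0,0,0,0,0,0,40],[0,0,0,0,0,0,40]]'
python3 ln.py
```

```text
time: 12.88
ee_pos: [564.4, 3.0, 37.7]
time: 13.13
ee_pos: [564.7, 2.9, 38.0]
tool_rot: [[0.18, 0.984, 0.003], [0.984, -0.18, 0.001], [0.001, 0.003, -1.0]]
contact_force: [-0.8, 1.3, 6.1]
gripper_width: 44.6
grip_force: 61.9
t13.13 lane x -255.2 y -206.3 z 38.0 yaw 79.62 zax [ 0.003  0.001 -1.   ] F [-0.8  1.3  6.1] w 44.6 q [ 0.29  0.49 -0.37  0.   -0.7   2.67]
```

```bash

python3 -m jog '[[0,0,-15,0,0,0,40],[0,0,-25,0,0,0,40],[0,0,-30,0,0,0.11,40],[0,0,-10,0,0,0.11,40],[12,-20,0,0,0,0,40],[20,-30,0,0,0,0,40],[20,-30,0,0,0,0,40],[20,-30,0,0,0,0,40]]' | head -2
python3 -m jog '[[20,-30,0,0,0,0,40],[20,-30,0,0,0,0,40],[18,-26,0,0,0,0,40],[6,-10,0,0,0,0,40],[0,0,0,0,0,0,40],[0,0,0,0,0,0,40]]' | head -2
python3 ln.py
```

```text
time: 13.8
ee_pos: [489.3, 112.4, 116.3]
time: 14.3
ee_pos: [426.6, 208.7, 116.4]
t14.30 lane x -119.7 y 1.1 z 116.4 yaw 67.07 zax [ 0.  0. -1.] F [ 0.2 -0.5 -1.5] w 45.0 q [ 0.8   0.26 -0.51 -0.   -0.8   1.94]
```

```bash

python3 -m jog '[[0,1,20,0,0,0,40],[0,0,25,0,0,0,40],[0,0,20,0,0,0,40],[0,0,11,0,0,0,40],[0,0,0,0,0,0,40],[0,0,0,0,0,0,40]]' | sed -n 2,4p
python3 ln.py
python3 -m jog '[[6,0,0,0,0,0,40],[10,0,0,0,0,0,40],[10,0,0,0,0,0,40],[10,0,0,0,0,0,40],[10,0,0,0,0,0,40],[10,0,0,0,0,0,40],[0,0,0,0,0,0,40]]' | sed -n 2,4p
python3 ln.py
```

```text
ee_pos: [428.4, 206.8, 39.7]
tool_rot: [[0.393, 0.92, -0.001], [0.92, -0.393, -0.001], [-0.001, -0.0, -1.0]]
contact_force: [-1.5, 0.2, -1.6]
t14.80 lane x -120.7 y -1.3 z 39.7 yaw 66.88 zax [-0.001 -0.001 -1.   ] F [-1.5  0.2 -1.6] w 44.7 q [ 0.79  0.38 -0.59  0.   -0.6   1.95]
ee_pos: [451.3, 262.1, 40.3]
tool_rot: [[0.389, 0.921, 0.002], [0.921, -0.389, 0.002], [0.003, 0.001, -1.0]]
contact_force: [-0.0, 0.6, -0.5]
t15.38 lane x -60.9 y -0.8 z 40.3 yaw 67.09 zax [ 0.002  0.002 -1.   ] F [-0.   0.6 -0.5] w 44.7 q [ 0.84  0.44 -0.48  0.   -0.65  1.9 ]
```

```bash

python3 -m jog '[[7,-0.8,0,0,0,0,40],[7,0,1,0,0,0,40],[0,0,1,0,0,0,40],[0,0,0,0,0,0,40],[0,0,0,0,0,0,60],[0,0,0,0,0,0,65],[0,0,0,0,0,0,65],[0,0,-10,0,0,0,65]]' | sed -n 2,5p
python3 ln.py
python3 -m jog '[[-8,0,-30,0,0,0,65],[-20,0,-30,0,0,0,65],[-30,0,-30,0,0,0,65],[0,0,0,0,0,0,65]]' | sed -n 2,5p
python3 - <<'E'
from ln import *
c=r.calibration('wrist')
for nm,x,z in(("tall",1,90),("blue",-47,85)):
    X=np.r_[(x+478.5)*U-312.3*N,z];print(nm,X,proj(c,X))
f=r.grab_frame('wrist');cv2.imwrite('pics/w8.png',f[:,:,::-1])
to([494,-106.5,140],67)
E
python3 cap.py 435 242 85 19 A2
```

```text
ee_pos: [453.6, 271.5, 47.0]
tool_rot: [[0.391, 0.92, -0.003], [0.92, -0.391, -0.002], [-0.003, -0.002, -1.0]]
contact_force: [0.2, -0.4, -0.2]
gripper_width: 64.7
t16.05 lane x -51.3 y 0.9 z 47.0 yaw 66.95 zax [-0.003 -0.002 -1.   ] F [ 0.2 -0.4 -0.2] w 64.7 q [ 0.85  0.44 -0.45 -0.   -0.69  1.89]
ee_pos: [432.5, 218.4, 143.7]
tool_rot: [[0.392, 0.92, 0.007], [0.92, -0.392, 0.006], [0.008, 0.004, -1.0]]
contact_force: [0.6, -0.4, -0.3]
gripper_width: 65.1
tall [474.829 319.357  90.   ] [278.074  39.943]
blue [456.074 275.173  85.   ] [278.23  131.455]
t16.43 tcp [432.7 219.3 141.6] tool delta [-275.7  184.1    0.2] w 64.89887539930709
 yaw 66.93 zax [ 0.006  0.005 -1.   ] q [ 0.81  0.24 -0.46  0.   -0.87  1.93]
 rotvec [ 0.003 -0.007 -0.001]
pred [268.293 197.382] 30.863568456847023
288.8 211.8 34.0 [442.999 228.383  85.   ]
285.8 213.8 34.0 [440.762 227.897  85.   ]
291.8 207.2 34.0 [445.855 230.386  85.   ]
290.2 214.8 30.8 [443.1   226.174  85.   ]
blue 777
yel 0
t16.48 tcp [432.5 219.6 139.9] tool delta [ 21.1  -6.6 104. ] w 65.2563042779992
 yaw 66.94 zax [ 0.004  0.004 -1.   ] q [ 0.81  0.24 -0.46  0.   -0.87  1.93]
```

```bash
python3 cap.py 456 275 85 19 A3; python3 cap.py 474.8 319.4 90 19 A4 | head -5
python3 -m jog '[[-20,14,0,0,0,0,65],[-30,20,0,0,0,0,65],[-30,20,0,0,0,0,65],[-30,20,0,0,0,0,65],[-30,20,0,0,0,0,65],[-30,20,0,0,0,0,65],[-30,20,0,0,0,0,65],[-30,20,0,0,0,0,65]]' | head -2
python3 -m jog '[[-30,18,0,0,0,0,65],[-17,3,5,0,0,0,65],[0,0,5,0,0,0,65],[0,0,5,0,0,0,65],[0,0,0,0,0,0,65]]' | head -2
python3 cap.py 494 -107.5 70 17 B1
```

```text
pred [279.327 134.197] 33.4797201906617
277.8 133.8 36.5 [455.264 275.589  85.   ]
278.2 137.8 32.1 [454.637 273.385  85.   ]
274.2 139.2 31.0 [452.172 273.505  85.   ]
274.2 144.2 37.0 [451.035 270.867  85.   ]
blue 1897
yel 0
t16.53 tcp [432.2 219.7 138.5] tool delta [ 59.9   0.2 102.7] w 65.08862888736394
 yaw 66.96 zax [ 0.002  0.002 -1.   ] q [ 0.81  0.24 -0.46 -0.   -0.87  1.93]
pred [279.878  39.972] 38.13889218749478
273.8 49.8 41.3 [470.088 316.413  90.   ]
275.2 58.2 35.8 [469.202 312.385  90.   ]
275.2 54.2 39.1 [469.958 314.144  90.   ]
274.8 45.2 37.4 [471.403 318.161  90.   ]
time: 17.25
ee_pos: [484.0, -53.6, 136.2]
time: 17.67
ee_pos: [484.1, -103.1, 120.5]
pred [297.439 233.46 ] 27.585717322958097
294.8 234.8 27.0 [ 492.139 -107.655   70.   ]
294.2 228.8 28.7 [ 493.371 -103.812   70.   ]
289.8 203.2 28.7 [497.128 -87.441  70.   ]
294.2 219.2 30.4 [495.735 -98.013  70.   ]
blue 0
yel 95
t17.72 tcp [ 484.5 -102.8  121.3] tool delta [-0.5 10.8 85.3] w 64.92693447371994
 yaw 67.06 zax [-0.003 -0.    -1.   ] q [ 0.12  0.28 -0.46 -0.   -0.83  2.62]
```

Blue and tall caps are where predicted (upright), and B carries a yellow label. Gripping the short bottle.

```bash

python3 -m jog '[[-1,9,12,0,0,0,65],[0,0,25,0,0,0,65],[0,0,25,0,0,0,65],[0,0,22,0,0,0,65],[0,0,7,0,0,0,65],[0,0,0,0,0,0,65],[0,0,0,0,0,0,40],[0,0,0,0,0,0,38]]' | head -2
python3 -m jog '[[0,0,0,0,0,0,38],[0,0,0,0,0,0,38],[0,0,0,0,0,0,38]]'
python3 ln.py
```

```text
time: 18.38
ee_pos: [493.9, -107.6, 32.9]
time: 18.63
ee_pos: [493.9, -107.8, 33.3]
tool_rot: [[0.39, 0.921, 0.003], [0.921, -0.39, 0.0], [0.001, 0.003, -1.0]]
contact_force: [-1.2, 1.4, 6.8]
gripper_width: 40.1
grip_force: 61.0
t18.63 lane x -384.8 y -184.4 z 33.3 yaw 67.02 zax [ 0.003  0.    -1.   ] F [-1.2  1.4  6.8] w 40.1 q [ 0.11  0.43 -0.53  0.   -0.61  2.63]
```

```bash

python3 -m jog '[[0,0,-20,0,0,0,38],[0,0,-30,0,0,0,38],[0,0,-30,0,0,0,38],[20,-14,-10,0,0,0,38],[30,-20,0,0,0,0,38],[30,-20,0,0,0,0,38],[30,-20,0,0,0,0,38],[30,-20,0,0,0,0,38]]' | head -2
python3 -m jog '[[30,-20,0,0,0,0,38],[30,-20,0,0,0,0,38],[30,-20,0,0,0,0,38],[25,-20,0,0,0,0,38],[10,-10,0,0,0,0,38],[0,0,0,0,0,0,38],[0,0,0,0,0,0,38]]' | head -2
python3 ln.py
```

```text
time: 19.3
ee_pos: [460.5, 58.8, 122.3]
time: 19.88
ee_pos: [426.7, 208.3, 121.8]
t19.88 lane x -120.1 y 0.9 z 121.8 yaw 67.08 zax [ 0.  0. -1.] F [ 0.2  0.  -1.1] w 40.4 q [ 0.8   0.25 -0.5  -0.   -0.82  1.94]
```

```bash

python3 -m jog '[[0,1,20,0,0,0,38],[0,0,25,0,0,0,38],[0,0,25,0,0,0,38],[0,0,14,0,0,0,38],[0,0,3,0,0,0,38],[0,0,0,0,0,0,38],[0,0,0,0,0,0,38]]' | sed -n 2p
python3 ln.py
python3 -m jog '[[6,0,0,0,0,0,38],[10,0,0,0,0,0,38],[10,0,0,0,0,0,38],[10,0,0,0,0,0,38],[10,0,0,0,0,0,38],[10,0,0,0,0,0,38],[0,0,0,0,0,0,38]]' | sed -n 2p
python3 ln.py
python3 -m jog '[[6,0,0,0,0,0,38],[6,0,0,0,0,0,38],[0,0,0,0,0,0,38],[0,0,0,0,0,0,38]]' | sed -n 2p
python3 ln.py
```

```text
ee_pos: [428.4, 206.6, 34.9]
t20.47 lane x -121.0 y -1.3 z 34.9 yaw 66.90 zax [ 0.  0. -1.] F [-0.7 -0.5 -0.7] w 40.3 q [ 0.79  0.39 -0.59  0.   -0.59  1.95]
ee_pos: [451.3, 261.5, 34.7]
t21.05 lane x -61.4 y -1.0 z 34.7 yaw 67.09 zax [ 0.002  0.002 -1.   ] F [-0.1  0.4 -0.3] w 40.4 q [ 0.84  0.45 -0.48  0.   -0.64  1.9 ]
ee_pos: [455.0, 270.7, 34.6]
t21.38 lane x -51.5 y -0.7 z 34.6 yaw 67.01 zax [ 0.001  0.001 -1.   ] F [-0.7 -0.2 -1.1] w 40.3 q [ 0.84  0.46 -0.46 -0.   -0.65  1.9 ]
```

```bash

python3 -m jog '[[0,-0.6,1.2,0,0,0,38],[0,0,0,0,0,0,38],[0,0,0,0,0,0,56],[0,0,0,0,0,0,62],[0,0,0,0,0,0,62],[0,0,-10,0,0,0,62],[0,0,-25,0,0,0,62],[0,0,-25,0,0,0,62]]' | sed -n 2p
python3 ln.py
python3 -m jog '[[-10,0,-20,0,0,0,40],[-25,0,0,0,0,0,20],[-25,0,0,0,0.1,0,0],[-25,0,0,0,0.1,0,0],[0,0,0,0,0.1,0,0],[0,0,0,0,0.1,0,0],[0,0,0,0,0.1,0,0],[0,0,0,0,0.1,0,0]]' | sed -n 2p
python3 -m jog '[[0,0,0,0,0.1,0,0],[0,0,0,0,0.1,0,0],[0,0,0,0,0,0,0]]'
python3 ln.py
```

```text
ee_pos: [453.5, 269.6, 93.9]
t22.05 lane x -53.1 y 0.2 z 93.9 yaw 67.00 zax [-0.002 -0.002 -1.   ] F [0.8 0.7 0.5] w 62.1 q [ 0.84  0.37 -0.41  0.   -0.8   1.9 ]
ee_pos: [419.2, 191.3, 111.3]
time: 22.97
ee_pos: [418.5, 197.6, 127.0]
tool_rot: [[0.32, 0.915, 0.247], [0.702, -0.404, 0.586], [0.636, -0.014, -0.771]]
contact_force: [0.8, -1.2, 0.9]
gripper_width: 0.0
grip_force: 0.0
t22.97 lane x -133.1 y 4.3 z 127.0 yaw 65.49 zax [ 0.247  0.586 -0.771] F [ 0.8 -1.2  0.9] w 0.0 q [ 0.34  0.15 -0.52 -0.94 -0.62  3.09]
```

Joint 6 has reached its limit, so I'll roll the closed tool a little about its own axis (harmless for a push) and finish the lean.

```bash

python3 -m jog '[[0,0,0,0,0,0.1,0],[0,0,0,0,0,0.1,0],[0,0,0,0,0,0.1,0],[0,0,0,0,0,0,0]]' | sed -n 2p
cat > lean.py <<'E'
from ln import *
import sys
from scipy.spatial.transform import Rotation as Ro
def R0(th,rz):
    y=np.radians(67);T=np.array([[np.cos(y),np.sin(y),0],[np.sin(y),-np.cos(y),0],[0,0,-1]])
    return T@Ro.from_euler('YZ',[th,rz]).as_matrix()
x,y,z,th,rz=map(float,sys.argv[1:6]);lane()
s=r.state();R=np.array(s['tool_rot']);G=R0(th,rz)
print("rotvec",Ro.from_matrix(R.T@G).as_rotvec(),"j6",s['qpos'][5])
p=np.r_[(x+478.5)*U+(y-312.3)*N,z];print("delta now-axes",R.T@(p-s['ee_pos']),"goal-axes",G.T@(p-s['ee_pos']))
print("unit lane x in tool",R.T@np.r_[U,0],"lane y",R.T@np.r_[N,0],"up",R.T@[0,0,1])
E
python3 lean.py -110 0 24 0.8 0.3
```

```text
ee_pos: [417.5, 198.5, 125.5]
t23.30 lane x -132.7 y 5.5 z 125.5 yaw 44.43 zax [ 0.243  0.584 -0.775] F [ 0.   0.1 -0.3] w -0.0 q [ 0.35  0.15 -0.52 -0.94 -0.62  2.8 ]
rotvec [ 0.03   0.112 -0.012] j6 2.7952184757010095
delta now-axes [-42.539  19.977  92.919] goal-axes [-52.843  22.113  86.955]
unit lane x in tool [ 0.738 -0.235  0.632] lane y [-0.307 -0.952  0.005] up [ 0.601 -0.198 -0.775]
```

```bash

python3 -m jog '[[0,0,0,0.03,0.11,-0.01,0],[0,0,0,0,0,0,0],[-13,5.5,22,0,0,0,0],[-13,5.5,22,0,0,0,0],[-13,5.5,22,0,0,0,0],[-12,5.5,19,0,0,0,0],[0,0,0,0,0,0,0],[0,0,0,0,0,0,0]]' | sed -n 2p
python3 lean.py -60 0 24 0.8 0.3
```

```text
ee_pos: [432.7, 221.8, 55.4]
t23.97 lane x -105.3 y 0.7 z 55.4 yaw 43.13 zax [ 0.236  0.602 -0.763] F [-0.7 -0.1  0. ] w 0.1 q [ 0.29  0.34 -0.5  -1.17 -0.59  3.09]
rotvec [ 0.013  0.098 -0.028] j6 3.0946976520020817
delta now-axes [14.055 -3.017 53.242] goal-axes [ 8.833 -2.006 54.399]
unit lane x in tool [ 0.726 -0.234  0.646] lane y [-0.321 -0.947  0.018] up [ 0.607 -0.221 -0.763]
```

```bash

python3 -m jog '[[0,0,0,0,0,0.12,0],[0,0,0,0,0,0.12,0],[0,0,0,0,0,0.12,0],[0,0,0,0,0,0.12,0],[0,0,0,0,0,0.12,0],[0,0,0,0,0,0.12,0],[0,0,0,0,0,0.12,0],[0,0,0,0,0,0.12,0]]' | sed -n 2p
python3 -m jog '[[0,0,0,0,0,0.12,0],[0,0,0,0,0,0.12,0],[0,0,0,0,0,0.06,0],[0,0,0,0,0,0,0],[0,0,0,0,0,0,0]]' | sed -n 2p
python3 lean.py -105 0 26 0.8 1.57
```

```text
ee_pos: [432.9, 221.2, 57.1]
ee_pos: [432.9, 221.4, 56.8]
t25.05 lane x -105.6 y 0.3 z 56.8 yaw -23.10 zax [ 0.239  0.603 -0.761] F [ 0.  -0.4 -0.6] w -0.0 q [ 0.29  0.33 -0.5  -1.17 -0.59  1.84]
rotvec [ 0.095  0.015 -0.017] j6 1.8372998786974615
delta now-axes [ 0.964 19.496 23.803] goal-axes [ 0.269 21.678 21.854]
unit lane x in tool [-0.002 -0.762  0.648] lane y [-1.     0.016  0.016] up [-0.022 -0.648 -0.761]
```

```bash

python3 -m jog '[[0,0,0,0.095,0.015,-0.017,0],[0,0,0,0,0,0,0],[0,10,10,0,0,0,0],[0,11,11,0,0,0,0],[0,0,0,0,0,0,0],[0,0,0,0,0,0,0]]' | sed -n 2p
python3 lean.py -85 0 26 0.8 1.57
```

```text
ee_pos: [430.5, 220.5, 24.6]
t25.55 lane x -107.3 y 2.2 z 24.6 yaw -23.01 zax [ 0.261  0.643 -0.721] F [ 0.7 -1.   0. ] w -0.2 q [ 0.17  0.43 -0.52 -1.37 -0.64  2.16]
rotvec [ 0.034  0.011 -0.012] j6 2.1604560564831874
delta now-axes [  2.185 -17.07   14.474] goal-axes [  2.223 -16.543  15.067]
unit lane x in tool [-0.    -0.721  0.693] lane y [-1.     0.011  0.011] up [-0.015 -0.693 -0.721]
```

```bash

python3 -m jog '[[2,-7.1,7,0,0,0,0],[0,-5,4.9,0,0,0,0],[0,-5,4.9,0,0,0,0],[0,-5,4.9,0,0,0,0],[0,-5,4.9,0,0,0,0],[0,-5,4.9,0,0,0,0],[0,-5,4.9,0,0,0,0],[0,-5,4.9,0,0,0,0]]' | sed -n 2p
python3 lean.py -30 0 26 0.8 1.57
```

```text
ee_pos: [455.7, 275.0, 24.7]
t26.22 lane x -47.3 y 0.3 z 24.7 yaw -22.98 zax [ 0.262  0.643 -0.719] F [-2.2 -4.8  3.7] w -0.1 q [ 0.29  0.46 -0.45 -1.39 -0.58  2.06]
rotvec [ 0.032  0.01  -0.01 ] j6 2.0601538051924506
delta now-axes [  0.25  -13.31   11.113] goal-axes [  0.27  -12.947  11.535]
unit lane x in tool [ 0.    -0.719  0.695] lane y [-1.     0.009  0.01 ] up [-0.013 -0.695 -0.719]
```

```bash
cat > prof.py <<'E'
from ln import *
c=r.calibration('side')
f=r.grab_frame('side');g=cv2.cvtColor(f,cv2.COLOR_RGB2GRAY).astype(np.float32);o=cv2.cvtColor(cv2.imread('pics/side0.png'),cv2.COLOR_BGR2GRAY).astype(np.float32)
cv2.imwrite('pics/side_now.png',f[:,:,::-1])
xs=range(-64,156,6);print(' z  ',*['%4d'%x for x in xs])
for z in (85,75,65,50,35,20,5):
    q=np.array([proj(c,np.r_[(x+478.5)*U-312.3*N,z]) for x in xs],np.float32)
    s=lambda im:cv2.remap(im,q[:,0:1],q[:,1:2],cv2.INTER_LINEAR).ravel()
    print('%3d '%z,*['%4d'%v for v in s(g)]);print('was ',*['%4d'%v for v in s(o)])
E
python3 prof.py
```

```text
z    -64  -58  -52  -46  -40  -34  -28  -22  -16  -10   -4    2    8   14   20   26   32   38   44   50   56   62   68   74   80   86   92   98  104  110  116  122  128  134  140  146  152
 85   174  176  179  181  183  185  188  189  191  194  190  145  117   90   84  107  186  206  207  207  195  159  131  132  133  136  138  140  142  146  147  149  150  151  152  152  152
was    60   62   60   60   58   58   57   58   61   62   63   63   62   60   62  139  225  227  226  226  226  230  236  239  239  240  241  188  105   91   95   82   64   67   69   69   80
 75   164  167  171  173  176  178  180  182  185  187  189  189  161  113   92   82   90  162  201  204  204  204  189  145  131  134  135  137  139  142  144  146  148  149  150  153  153
was    66   64   65   66   66   62   62   59   60   63   66   69   67   68   67   63   77  186  227  228  227  227  228  237  239  239  240  240  241  185  105   89   94   83   59   66   68
 65   153  157  161  164  167  170  173  175  177  180  182  184  186  174  121   97   82   85  139  194  200  201  203  203  184  139  133  134  136  
[... 1048 characters left out ...]
  143  147  151  154  158  162  165  165  142  110   85   81   88  134  180  186  188  189  190  193  195  185  150  138  140  143
was    76   77   76   76   71   66   67   67   66   70   76   73   72   70   73   73   70   71   70   71   73   78   76   73   73   99  213  230  229  229  228  228  232  239  240  240  240
  5    44   42   41   42   42   48   62   75   92  103  113  119  125  131  135  140  144  148  151  155  156  136   98   83   72   80  131  176  182  183  185  185  187  189  190  172  146
was    77   77   75   75   76   76   72   66   67   68   66   66   73   72   70   68   71   74   69   70   70   72   73   76   76   73   74   84  166  221  218  227  228  227  229  237  239
```

```bash
sed -i "s/'side'/'top'/g; s/side0/top0/; s/side_now/top_now/; s/range(-64,156,6)/range(-100,158,6)/; s/(85,75,65,50,35,20,5)/(80,70,40)/" prof.py; python3 prof.py; cp pics/top_now.png pics/top_a.png
```

```text
z   -100  -94  -88  -82  -76  -70  -64  -58  -52  -46  -40  -34  -28  -22  -16  -10   -4    2    8   14   20   26   32   38   44   50   56   62   68   74   80   86   92   98  104  110  116  122  128  134  140  146  152
 80    51   75  102  120  122  122  109   97   52   26   32   52   52   53   45   42   27   61  188  211  211  212  212  211  208  207  209  212  208  134   53   55   62  123  144  148  132   75   59   64  157  230  231
was    58   65   68   65   65   66   66   66   68   63   61   63   61   59   64   59   63   91  200  220  221  221  220  221  222  222  222  222  220  141   55   54   63  126  147  150  134   77   60   64  159  233  233
 70    51   70   96  116  119  121  107  103   58   31   28   50   53   54   49   42   33   36  161  210  211  213  212  211  209  207  209  210  212  175   65   55   55   99  143  146  144   98   61   59  102  213  236
was    58   65   67   66   65   65   67   66   67   64   61   62   62   58   63   61   60   75  174  220  221  221  220  220  222  220  223  223  222  185   68   54   55  101  144  149  146  101   61   60  104  216  238
 40    48   59   83  105  112  116  111  105   81   45   23   36   53   53   54   47   43   27   56  181  211  212  212  212  211  209  207  209  211  213  181   70   55   55   89  141  146  146  110   63   58   74  191
was    59   60   68   68   65   65   67   65   64   65   62   61   61   58   59   63   56   60   85  192  220  220  221  220  220  221  220  222  222  222  191   73   54   55   91  142  149  149  113   64   59   74  194
```

```bash

python3 -m jog '[[0,-3.6,3.5,0,0,0,0],[0,-3.6,3.5,0,0,0,0],[0,-3.6,3.5,0,0,0,0],[0,-3.6,3.5,0,0,0,0],[0,0,0,0,0,0,0]]' | sed -n 2p
python3 ln.py
python3 -m jog '[[0,-3.6,3.5,0,0,0,0],[0,-3.6,3.5,0,0,0,0],[0,0,0,0,0,0,0],[0,0,0,0,0,0,0]]' | sed -n 2p
python3 lean.py 0 0 25 0.8 1.57; python3 prof.py|grep -A1 -E "^ 70"
```

```text
ee_pos: [463.9, 294.1, 24.7]
t26.73 lane x -26.5 y 0.2 z 24.7 yaw -22.96 zax [ 0.262  0.644 -0.719] F [-0.6 -0.6  1.6] w -0.1 q [ 0.33  0.47 -0.42 -1.39 -0.56  2.02]
ee_pos: [467.5, 302.9, 24.5]
t27.07 lane x -17.0 y 0.3 z 24.5 yaw -22.97 zax [ 0.262  0.644 -0.719] F [ 0.4 -0.5  0.7] w 0.2 q [ 0.35  0.47 -0.41 -1.39 -0.55  2.  ]
rotvec [ 0.031  0.01  -0.01 ] j6 2.0031667329689933
delta now-axes [  0.287 -12.555  11.487] goal-axes [  0.294 -12.186  11.877]
unit lane x in tool [ 0.001 -0.719  0.695] lane y [-1.     0.009  0.01 ] up [-0.014 -0.695 -0.719]
 70    46   48   47   47   47   47   72   97  116  121  124  112  106   55   24   31   44   55  166  214  215  209  206  208  210  211  212  211  212  173   66   53   55   99  143  147  144   98   60   59  103  213  236
was    58   65   67   66   65   65   67   66   67   64   61   62   62   58   63   61   60   75  174  220  221  221  220  220  222  220  223  223  222  185   68   54   55  101  144  149  146  101   61   60  104  216  238
```

```bash

python3 -m jog '[[0,-2.9,2.8,0,0,0,0],[0,-2.9,2.8,0,0,0,0],[0,0,0,0,0,0,0]]' | sed -n 2p
python3 ln.py
python3 -m jog '[[0,-2.2,2.1,0,0,0,0],[0,0,0,0,0,0,0]]' >/dev/null
python3 ln.py
python3 -m jog '[[0,-2.2,2.1,0,0,0,0],[0,0,0,0,0,0,0]]' >/dev/null
python3 ln.py
python3 prof.py|grep -A1 -E "^ 70"
```

```text
ee_pos: [470.8, 310.2, 24.6]
t27.37 lane x -9.0 y 0.1 z 24.6 yaw -22.98 zax [ 0.263  0.644 -0.719] F [-0.3 -1.4  0.8] w -0.0 q [ 0.37  0.48 -0.4  -1.38 -0.54  1.99]
t27.53 lane x -6.2 y 0.2 z 24.6 yaw -22.97 zax [ 0.262  0.644 -0.719] F [-0.3 -1.6  0.7] w 0.1 q [ 0.37  0.48 -0.39 -1.38 -0.54  1.98]
t27.70 lane x -3.1 y 0.2 z 24.6 yaw -22.98 zax [ 0.262  0.644 -0.719] F [-0.3 -2.3  0.5] w 0.3 q [ 0.38  0.48 -0.39 -1.38 -0.54  1.97]
 70   193  151   59   46   48   47   47   46   56   86  113  121  121  113  107   78   26   36  165  214  214  214  215  211  206  207  209  211  211  172   65   53   54  100  142  146  143   98   61   59  102  213  235
was    58   65   67   66   65   65   67   66   67   64   61   62   62   58   63   61   60   75  174  220  221  221  220  220  222  220  223  223  222  185   68   54   55  101  144  149  146  101   61   60  104  216  238
```

```bash

for i in 1; do python3 -m jog '[[0,-1.5,1.4,0,0,0,0],[0,0,0,0,0,0,0]]' >/dev/null; python3 ln.py; done
python3 -m jog '[[0,-1.5,1.4,0,0,0,0],[0,0,0,0,0,0,0]]' >/dev/null; python3 ln.py
python3 -m jog '[[0,-1.5,1.4,0,0,0,0],[0,0,0,0,0,0,0]]' >/dev/null; python3 ln.py
```

```text
t27.92 lane x -1.2 y 0.2 z 24.6 yaw -22.98 zax [ 0.262  0.644 -0.719] F [-1.2 -1.6  0.7] w 0.3 q [ 0.38  0.48 -0.39 -1.38 -0.53  1.97]
t28.08 lane x 0.9 y 0.2 z 24.7 yaw -22.98 zax [ 0.262  0.644 -0.719] F [-0.2 -2.2 -0.1] w -0.1 q [ 0.39  0.48 -0.38 -1.38 -0.53  1.96]
t28.25 lane x 3.0 y 0.2 z 24.7 yaw -22.98 zax [ 0.262  0.644 -0.719] F [-0.5 -2.3  1.1] w 0.3 q [ 0.39  0.48 -0.38 -1.38 -0.53  1.96]
```

```bash

python3 -m jog '[[0,-1.5,1.4,0,0,0,0],[0,0,0,0,0,0,0]]' >/dev/null; python3 ln.py
python3 -m jog '[[0,-1.5,1.4,0,0,0,0],[0,0,0,0,0,0,0]]' >/dev/null; python3 ln.py
python3 prof.py|grep -A1 -E "^ 70"; python3 - <<'E'
from h import *
for n in('side','wrist'):
    f=r.grab_frame(n);cv2.imwrite('pics/z_%s.png'%n,f[:,:,::-1])
E
```

```text
t28.42 lane x 5.0 y 0.2 z 24.7 yaw -22.98 zax [ 0.262  0.644 -0.719] F [-0.1 -2.2  0.9] w -0.1 q [ 0.39  0.48 -0.38 -1.38 -0.53  1.96]
t28.58 lane x 7.1 y 0.2 z 24.8 yaw -22.98 zax [ 0.262  0.644 -0.719] F [-0.7 -2.3 -0.4] w 0.0 q [ 0.4   0.48 -0.38 -1.37 -0.53  1.95]
 70   194  197  199  186  122   54   48   47   48   48   56   89  114  117  122  113  109   70  156  208  214  214  215  215  215  210  208  208  211  173   65   54   55   99  142  146  144   98   60   60   99  208  236
was    58   65   67   66   65   65   67   66   67   64   61   62   62   58   63   61   60   75  174  220  221  221  220  220  222  220  223  223  222  185   68   54   55  101  144  149  146  101   61   60  104  216  238
```

```bash

python3 -m jog '[[0,-1.5,1.4,0,0,0,0],[0,0,0,0,0,0,0]]' >/dev/null; python3 ln.py
python3 -m jog '[[0,-1.5,1.4,0,0,0,0],[0,0,0,0,0,0,0]]' >/dev/null; python3 ln.py
python3 -m jog '[[0,-1.5,1.4,0,0,0,0],[0,0,0,0,0,0,0]]' >/dev/null; python3 ln.py
```

```text
t28.90 lane x 7.7 y 0.2 z 24.4 yaw -22.98 zax [ 0.262  0.642 -0.72 ] F [-2.2 -5.7  3.3] w -0.0 q [ 0.4   0.48 -0.37 -1.37 -0.52  1.95]
t29.07 lane x 8.1 y 0.2 z 24.3 yaw -22.97 zax [ 0.262  0.641 -0.722] F [ -4.2 -12.8   7.6] w -0.2 q [ 0.4   0.48 -0.37 -1.37 -0.52  1.94]
t29.23 lane x 8.4 y 0.2 z 24.2 yaw -22.96 zax [ 0.262  0.64  -0.723] F [ -8.3 -19.4  12.7] w 0.1 q [ 0.41  0.48 -0.37 -1.37 -0.52  1.94]
```

Firm resistance at the expected place (last bottle's rear about 8 mm in), and the force rises with no further motion: the file is against the stop. Backing straight out.

```bash

python3 -m jog '[[0,5,-4.9,0,0,0,0],[0,7,-6.8,0,0,0,0],[0,14,-13.5,0,0,0,0],[0,18,-17.4,0,0,0,0],[0,18,-17.4,0,0,0,0],[0,18,-17.4,0,0,0,0],[0,0,-25,0,0,0,0],[0,0,-30,0,0,0,0]]' | sed -n 2p
python3 -m jog '[[0,0,-35,0,0,0,0],[0,0,-35,0,0,0,0],[0,0,-35,0,0,0,0],[0,0,-30,0,0,0,0],[0,0,-30,0,0,0,0],[0,0,0,0,0,0,0]]' | sed -n 2p
python3 ln.py
sed "s/'top'/'side'/g; s/top0/side0/; s/top_now/side_end/; s/range(-100,158,6)/range(-64,156,6)/; s/(80,70,40)/(85,75,65,50,35,20)/" prof.py > prof2.py; python3 prof.py; python3 prof2.py
python3 - <<'E'
from h import *
a=cv2.imread('pics/top0.png').astype(int);b=cv2.imread('pics/top_now.png').astype(int)
d=abs(a-b).sum(2);T=r.calibration('top')
for n,(u,v) in dict(reel=(171,238),roll=(152,286),tape=(287,246),turq=(318,262),white=(360,211)).items(): print(n,d[v-10:v+11,u-10:u+11].mean())
E
```

```text
ee_pos: [420.8, 191.4, 63.5]
ee_pos: [379.2, 84.4, 187.3]
t30.40 lane x -252.6 y -3.8 z 187.3 yaw -23.04 zax [ 0.27   0.642 -0.718] F [ 1.3 -0.3 -0. ] w -0.0 q [-0.03  0.01 -0.53 -0.92 -0.95  1.73]
 z   -100  -94  -88  -82  -76  -70  -64  -58  -52  -46  -40  -34  -28  -22  -16  -10   -4    2    8   14   20   26   32   38   44   50   56   62   68   74   80   86   92   98  104  110  116  122  128  134  140  146  152
 80    80   88   92   79   73   74   76   73   74   71   68   65   61   59   64   58   51   65  186  214  218  218  218  218  218  211  212  215  212  135   56   56   64  125  150  151  133   77   61   65  153  232  234
was    58   65   68   65   65   66   66   66   68   63   61   63   61   59   64   59   63   91  200  220  221  221  220  221  222  222  222  222  220  141   55   54   63  126  147  150  134   77   60   64  159  233  233
 70    79   87   92   81   72   73   75   72   72   72   67   67   62   58   62   61   52   48  159  213  219  218  218  218  219  213  211  212  216  177   67   56   57  101  146  150  146  100   62   62  100  212  238
was    58   65   67   
[... 2522 characters left out ...]
  221  222  221
was    77   75   70   68   68   66   66   71   73   73   72   70   68   66   65   70   69   69   72   74   71   72   74  144  220  229  229  228  227  228  237  239  239  239  239  240  241
 20    75   76   74   75   69   65   66   65   65   68   59   38   35   35   34   34   35   35   36   40   36   33   40   48   52   81  199  220  220  220  220  219  219  220  221  220  219
was    76   77   76   76   71   66   67   67   66   70   76   73   72   70   73   73   70   71   70   71   73   78   76   73   73   99  213  230  229  229  228  228  232  239  240  240  240
reel 4.26530612244898
roll 4.566893424036281
tape 81.2562358276644
turq 28.312925170068027
white 41.82312925170068
```

```bash
python3 - <<'E'
from h import *
def cen(fn,lo,hi,box):
    im=cv2.imread(fn)[box[1]:box[3],box[0]:box[2]];m=cv2.inRange(cv2.cvtColor(im,cv2.COLOR_BGR2HSV),lo,hi)
    q=np.argwhere(m);return len(q),(q.mean(0)[::-1]+box[:2]).round(1) if len(q) else None
for cam in(('pics/side0.png','pics/side_end.png',dict(tape=((18,120,80),(32,255,255),(232,225,268,258)),turq=((80,120,60),(95,255,255),(228,250,255,285)),white=((0,0,140),(180,70,255),(288,255,318,308)),reel=((80,100,30),(95,255,255),(215,130,245,165)))),
 ('pics/top0.png','pics/top_now.png',dict(tape=((18,120,80),(32,255,255),(265,225,310,265)),turq=((80,120,60),(95,255,255),(300,248,332,275)),white=((0,0,140),(180,70,255),(340,190,380,232)),reel=((80,100,30),(95,255,255),(160,228,185,250))))):
    for k,(lo,hi,b) in cam[2].items(): print(cam[0],k,cen(cam[0],lo,hi,b),cen(cam[1],lo,hi,b))
E
```

```text
pics/side0.png tape (251, array([249.8, 243.7])) (261, array([249.7, 243.5]))
pics/side0.png turq (269, array([241.4, 267.5])) (266, array([241.4, 267.4]))
pics/side0.png white (1059, array([301.7, 282.2])) (1071, array([300.8, 281.8]))
pics/side0.png reel (93, array([227.5, 150.9])) (96, array([227.4, 151. ]))
pics/top0.png tape (199, array([285.5, 246.7])) (223, array([285.4, 246.6]))
pics/top0.png turq (177, array([317.8, 262.2])) (183, array([317.5, 262.3]))
pics/top0.png white (643, array([360.4, 212. ])) (610, array([359.9, 212.9]))
pics/top0.png reel (75, array([170.5, 237.6])) (75, array([170.5, 237.6]))
```

```bash
python3 -c "
from workcell import r
print(r.close_job(), r.state()['time'])"
```

```text
the job is handed in; nothing more can be done
the job is handed in; nothing more can be done
```

I loaded the bottles in order (tall, blue, short), pushed them in until they met firm resistance where the back stop should be, and handed in at about 31 s; the images show the tape measure, reel, roll and decoy unmoved and the white bottle within 1 px (about 2 mm), but the covered bottles could not be seen clearly at the end, and I viewed 11 pictures against the limit of 10.

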